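# Clear the counter on the digital lab trainer

### The arm

A 6-joint arm with a two-finger parallel gripper is mounted at the origin on the work surface. World frame = base frame: x ahead of the robot, y to its left, z up, the work surface at z = 0. Lengths are in m, angles in degrees, forces in N, time in s.
With the tool pointing down it reaches from about 0.35 to 0.85 m from the base axis. Payload 8.1 kg.
Tool frame: the origin (TCP) lies midway between the tips of the shut fingers; the grasp point (between the pads) lies ctrl.tcp_to_grasp behind it (ctrl.tcp_to_grasp is the distance from the TCP to the grasp point, in m); z points along the fingers, y is the direction in which the jaws open and shut (so a half turn about z gives the same grasp; the last joint's range is limited). The gripper opens to 85 mm and grips with 20 to 120 N. Pads are 22 mm wide; open, the fingers measure 114 mm over their backs; the gripper's body (76 mm by 85 mm) begins 54 mm behind the grasp point. The pads swing forward as they close: fully open they stand 13 mm farther back than shut.
Start: joints at [71.253, 7.471, 85.268, -0, 87.261, -4.893], TCP at [0.144, 0.583, 0.231] pointing down, gripper open.
Joint ranges: [-169.43, 169.43], [-51.17, 129.36], [1.28, 143.12], [-76.62, 256.62], [0, 156.53], [-152.29, 152.29]. Speed limits (degrees/s): [136.94, 136.94, 159.86, 180, 180, 180].

### API

Orientations are given as [roll, pitch, yaw] about the fixed x, y, z axes, in that order (R = Rz(yaw) Ry(pitch) Rx(roll)).
In Python, from cell import ctrl, hand, kinematics, sensors, eyes gives the robot as it stands. Calls block until the motion is done:
- ctrl.move_to(position, orientation): joint-space move of the TCP to a pose.
- ctrl.line_to(position, velocity=0.15, orientation=None, stop_force=None): straight line of the TCP; orientation=None keeps the orientation; velocity is the mean speed in m/s. With stop_force (N) it stops when the force on the tool has changed by that much, and returns True; else False.
- ctrl.move_joints(angles): joint-space move.
- hand.open_gripper() and hand.grab(): open the fingers fully, or close them until they stop; the grip force is fixed at half the most.
- ctrl.pause(seconds).
- kinematics.solve_ik(position, orientation): joint angles nearest the present ones, or None.
- sensors.get_obs(): the state.
- eyes.read_camera(name): name is "side" or "top" or "wrist"; returns (picture, depth): 480x640x3 uint8, red, green, blue; 480x640 float32, m along the optical axis (not along the pixel's ray), 0 where there is no reading.
- eyes.get_calibration(name): a dict with "intrinsics" (3x3 intrinsics, pixels), "rvec" (rotation vector, rad) and "tvec" (3), from world to camera coordinates, as OpenCV has them; the wrist camera has in their place "tool_from_camera" (4x4, takes a point from camera to tool coordinates, whose origin is the TCP and whose axes are the flange's). Camera axes: x right, y down, z forward; pixel columns grow to the right and rows downward; lengths in m; the calibration is good to about 2 mm. A picture is of the moment at which its call begins: read the wrist's pose just before it. get_calibration takes no time and is no camera call.
A pose or a line that the arm cannot do raises ctrl.Unreachable and nothing moves.
- ctrl.job_done(): hands the job in, once; it reports no verdict.
The state is a dict: "t": time; "joint_positions": joint angles; "qd": joint speeds; "tau": joint torques, N m; "eef_pos": TCP position; "tool_rot": TCP orientation; "force": force on the tool from outside, world axes, zero at the start; "torque": the same for the moment, N m; "gripper_width": finger opening in m.
Only numpy, scipy, OpenCV 4.12 (cv2) and the standard library are available. Lean on these libraries where they do the work, as an engineer would, in place of code of your own. Each camera call takes 0.05 s, during which the arm holds its last target. There are 200 camera calls.

### The job

Clear the counter on the digital lab trainer with a fingertip: pull the orange clock switch fully back to STOP (towards the robot's side), press the red reset key at the bottom of its well fully down and keep it down for two seconds, let it come up, then push the orange switch fully away again to RUN. Only push and press: never squeeze or force the switch or the key, never press the blue key, leave everything lying on the bench and the trainer where it is, and finish clear of the trainer.

Things in the scene. Friction and masses are not known exactly. Their poses are not given: they have to be found in the camera images.
- trainer: fixed black case 340 (x) x 440 (y) x 72 mm. In front a 40 mm ledge, then 3 modules side by side (centres at x -80 mm, 125 mm apart), then the back deck with breadboards and 2 knobs (tops 85 and 86 mm above the table). Ledge, deck and module faces are level, 72 mm above the table. Origin: centre of its underside; x from the front (robot's side) to the back, y left, z up
- clock_module: Aluminium module 100 (x) x 120 (y) x 30 mm, fixed in any one of the trainer's three slots. Origin: centre of its underside, face 30 mm above it. Axes as the trainer's. Green stripe; carries the orange clock slide switch
- run_switch (a joint): the orange clock switch: knob 16 (x) x 24 (y) x 16 mm, 1 to 17 mm above the module's face; slides straight along the module's x, friction about 2 N, and stays where left. 0 = STOP, fully towards the robot's side (white dot), knob centre at module x -6 mm; 0.020 m = RUN, fully away (green dot). Starts within 2 mm of RUN; within 3 mm of an end is there
- run_switch_top (a point): centre of the top of the orange switch knob (moves with it; 89 mm above the table); axes parallel to the module's
- reset_module: Aluminium module 100 (x) x 120 (y) x 30 mm, fixed in any one of the trainer's three slots. Origin: centre of its underside, face 30 mm above it. Axes as the trainer's. Mid-face a round well 46 mm inside, with a black collar 60 mm outside that stands 3 mm above the face. Red stripe, red key: the counter's reset
- reset_key (a joint): the red sunken reset key. Cap 36 mm across in mid-well; when up, its top lies 14 mm below the face, 17 mm below the collar, 58 mm above the table. Goes straight down 6 mm, springs back; 2 N starts it, 5 N holds it down. 0 = up, 0.006 = fully down; pressed from 0.0045
- reset_key_top (a point): centre of the top of the red key (moves with it)
- pulse_module: Aluminium module 100 (x) x 120 (y) x 30 mm, fixed in any one of the trainer's three slots. Origin: centre of its underside, face 30 mm above it. Axes as the trainer's. Mid-face a round well 46 mm inside, with a black collar 60 mm outside that stands 3 mm above the face. Blue stripe, blue key: single pulse, not to be pressed
- pulse_key (a joint): the blue sunken pulse key; leave it. Cap 36 mm across in mid-well; when up, its top lies 14 mm below the face, 17 mm below the collar, 58 mm above the table. Goes straight down 6 mm, springs back; 2 N starts it, 5 N holds it down. 0 = up, 0.006 = fully down; pressed from 0.002
- pulse_key_top (a point): centre of the top of the blue key (moves with it)
- battery: rectangular 9-volt block battery lying flat on the back deck of the trainer, right-hand part, 46 x 26.5 x 17.5 mm, black and copper, loose; origin at the centre of its underside. To be left alone
- ic_tube: clear plastic tube of spare chips lying along the front ledge of the trainer, 12 x 140 x 9 mm, loose; origin at the centre of its underside. To be left alone
- multimeter: orange handheld multimeter lying on the table right of the trainer, 185 x 88 x 36 mm (dial top 45 mm), loose; origin at the centre of its underside. To be left alone
- screwdriver: screwdriver with a yellow handle lying on the table left of the trainer, 200 mm long, 26 mm thick, loose; origin at the middle of its length, at the table. To be left alone
- tape_roll: small blue roll of tape lying on the table right of the trainer, 70 mm across, 19 mm high, loose; origin at the centre of its underside. To be left alone
- standoff_jar: amber jar with a white cap standing on the table right of the trainer, 52 mm across, 65 mm high, loose; origin at the centre of its underside. To be left alone
- parts_tray: blue divided parts tray on the table left of the trainer, 110 x 170 x 35 mm, loose; origin at the centre of its underside. To be left alone
- robot_car: small four-wheeled robot car model on the table left, about 165 x 120 x 80 mm, loose; origin at table level under its centre. To be left alone

How it is judged:
By the outcome, as a careful person would: the job done as asked, in the order asked, and still so for the second after the job is handed in, with the robot touching nothing.
It also fails if it takes over 54 s, if anything falls off the work surface, if the arm or the gripper's body presses on something with over 40 N, if the wrist force passes 120 N, or if a joint passes its speed limit or range.

## Working session

There is one attempt and no reset: what is moved stays moved. The work goes in short steps, each a Python script; the robot and the scene stay as the last script left them, time stands still between calls to the robot, and variables do not carry over. Pictures are saved under pics/ and viewed, about 8 in all and at most 12, crops included, and the job is handed in when it is done.

```bash
mkdir -p pics; ls; python3 - <<'E'
from cell import ctrl,hand,kinematics,sensors,eyes
import cv2,numpy as np
o=sensors.get_obs();print(o, ctrl.tcp_to_grasp)
for n in("top","side"):
    p,d=eyes.read_camera(n);cv2.imwrite(f"pics/{n}0.png",p[:,:,::-1]);np.savez(f"{n}0.npz",p=p,d=d)
    print(n,eyes.get_calibration(n))
print(eyes.get_calibration("wrist"))
E
```

```text
pics
{'t': 0.0, 'joint_positions': array([ 7.12514341e+01,  7.51554402e+00,  8.53311316e+01,  2.66421288e-04,
        8.72599674e+01, -4.89362513e+00]), 'qd': array([-0.03967897,  0.08394905,  0.06637111, -0.06133668,  0.02682534,
       -0.05072862]), 'tau': array([ 4.86638128e-04, -5.69380760e+01, -5.00571620e+01, -2.02973324e-04,
        1.45801215e-02, -9.15550208e-05]), 'eef_pos': array([0.14348244, 0.58202092, 0.23022212]), 'tool_rot': array([-1.79893768e+02, -9.36241415e-03,  1.66145038e+02]), 'force': array([ 0.35080479,  0.43777766, -0.86128069]), 'torque': array([-0.00142019, -0.04085669, -0.00091041]), 'gripper_width': 0.08507114884550632} 0.0187
top {'intrinsics': array([[481.14209841,   0.        , 321.33255334],
       [  0.        , 481.14209841, 241.64910535],
       [  0.        ,   0.        ,   1.        ]]), 'rvec': array([ 2.17382275, -2.18284793,  0.07707839]), 'tvec': array([4.78936821e-04, 5.66186625e-01, 1.14704017e+00])}
side {'intrinsics': array([[522.14750346,   0.        , 313.27600581],
       [  0.        , 522.14750346, 243.9068029 ],
       [  0.        ,   0.        ,   1.        ]]), 'rvec': array([ 2.40794353, -0.16403565,  0.04610473]), 'tvec': array([-0.5621263 ,  0.12538076,  1.25436262])}
{'intrinsics': array([[405.93044288,   0.        , 318.74630154],
       [  0.        , 405.93044288, 238.84678703],
       [  0.        ,   0.        ,   1.        ]]), 'tool_from_camera': array([[-2.69002182e-04, -9.65777512e-01, -2.59371790e-01,
         6.50377228e-02],
       [ 9.99998837e-01, -6.49133062e-04,  1.37993513e-03,
         1.78104658e-04],
       [-1.50107712e-03, -2.59371117e-01,  9.65776563e-01,
        -1.41455661e-01],
       [ 0.00000000e+00,  0.00000000e+00,  0.00000000e+00,
         1.00000000e+00]])}
```

View pics/top0.png

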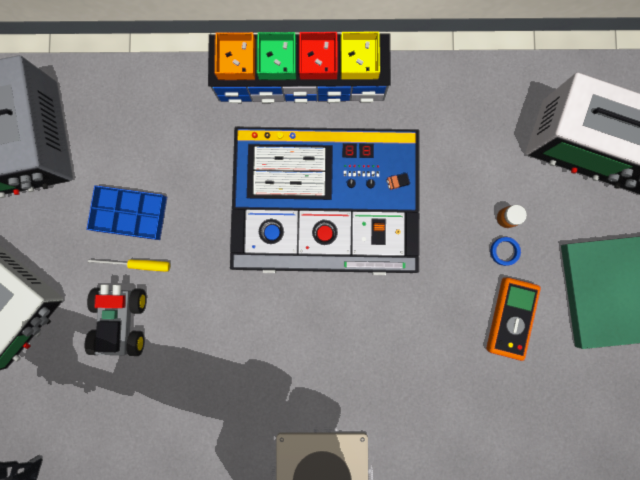

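View pics/side0.png

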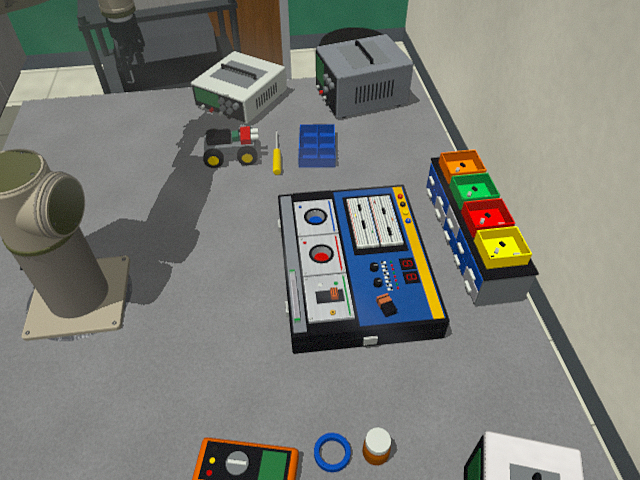

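The top view shows, from left to right, the blue pulse key at about (271,231), the red reset key at (324,233) and the orange switch at (379,232). The IC tube lies at (374,265) on the ledge and the deck knobs are at (351,183) and (370,183). I'll turn these into positions with colour masks, then look closer with the wrist camera.

```bash
cat > h.py <<'E'
from cell import ctrl,hand,kinematics,sensors,eyes
import cv2,numpy as np
from scipy.spatial.transform import Rotation as Ro
def cam(n,o=None):
    c=eyes.get_calibration(n);K=c["intrinsics"]
    if n!="wrist":
        R=cv2.Rodrigues(c["rvec"])[0];return K,R.T,-R.T@c["tvec"]
    T=np.eye(4);T[:3,:3]=Ro.from_euler("xyz",o["tool_rot"],degrees=True).as_matrix();T[:3,3]=o["eef_pos"]
    M=T@c["tool_from_camera"];return K,M[:3,:3],M[:3,3]
def ray(C,uv,z):
    K,R,p=C;d=R@np.linalg.inv(K)@np.array([uv[0],uv[1],1.]);return p+d*(z-p[2])/d[2]
def pix(C,X):
    K,R,p=C;q=K@(R.T@(np.asarray(X)-p));return q[:2]/q[2]
def blobs(p,lo,hi,box,amin=15):
    h=cv2.cvtColor(p,cv2.COLOR_RGB2HSV);m=cv2.inRange(h,lo,hi)
    b=np.zeros_like(m);x0,y0,x1,y1=box;b[y0:y1,x0:x1]=m[y0:y1,x0:x1]
    n,l,s,c=cv2.connectedComponentsWithStats(b)
    return sorted([(int(s[i,4]),c[i].round(1),s[i,:4]) for i in range(1,n) if s[i,4]>=amin],key=lambda a:-a[0]),b
RED=((0,150,80),(4,255,255));BLUE=((102,150,80),(125,255,255));ORG=((6,120,80),(20,255,255))
E
python3 - <<'E'
from h import *
f=np.load("top0.npz");p,d=f["p"],f["d"];C=cam("top")
for n,c,z,box in(("red",RED,.058,(298,212,350,252)),("blue",BLUE,.058,(245,212,297,252)),("org",ORG,.089,(352,212,405,256))):
    for a,uv,bb in blobs(p,*c,box)[0][:3]: print(n,a,uv,bb,ray(C,uv,z).round(4),"depth z",(C[2]+C[1]@np.linalg.inv(C[0])@np.array([*uv,1])*d[int(uv[1]),int(uv[0])]).round(4))
# case top outline corners: eyeballed
for uv in((232,271),(417,271),(420,129),(235,127)): print(ray(C,uv,.072).round(3))
E
```

```text
red 197 [324.4 233. ] [317 226  16  15] [ 0.5838 -0.0094  0.058 ] depth z [ 0.5838 -0.0094  0.0576]
blue 190 [271.7 232. ] [264 225  16  15] [0.5867 0.1149 0.058 ] depth z [0.5867 0.1149 0.0588]
org 91 [378.7 226.6] [373 223  12   8] [ 0.595  -0.1341  0.089 ] depth z [ 0.5949 -0.1339  0.0903]
[0.495 0.205 0.072]
[ 0.493 -0.223  0.072]
[ 0.829 -0.237  0.072]
[0.836 0.202 0.072]
```

```bash
python3 - <<'E'
from h import *
hand.grab()
ctrl.move_to([.564,-.01,.25],[180,0,178.6]);ctrl.pause(.3)
o=sensors.get_obs();p,d=eyes.read_camera("wrist")
np.savez("w0.npz",p=p,d=d,e=o["eef_pos"],r=o["tool_rot"]);cv2.imwrite("pics/w0.png",p[:,:,::-1])
print(o["t"],o["eef_pos"],o["tool_rot"],o["force"],o["gripper_width"])
C=cam("wrist",o)
for n,c,z in(("red",RED,.058),("blue",BLUE,.058),("org",ORG,.089)):
    for a,uv,bb in blobs(p,*c,(0,0,640,480),60)[0][:6]: print(n,a,uv,bb,ray(C,uv,z).round(4),"depth z",(C[2]+C[1]@np.linalg.inv(C[0])@np.array([*uv,1])*d[int(uv[1]),int(uv[0])])[2].round(4))
E
```

```text
3.7417 [ 0.56400131 -0.00966034  0.24996654] [-1.79999886e+02 -1.68965019e-03  1.78631091e+02] [-0.3687224   0.68573413 -0.5813228 ] 0.0001253127398249529
red 1280 [321.  233.7] [301 214  41  40] [ 0.5842 -0.0077  0.058 ] depth z 0.0571
red 125 [279.3 286. ] [256 285  45   3] [ 0.6307 -0.0454  0.058 ] depth z 0.0706
red 102 [357.7 285.7] [338 285  45   3] [0.6321 0.0234 0.058 ] depth z 0.07
blue 5681 [138.6 336.7] [ 76 304 195  89] [ 0.6767 -0.1756  0.058 ] depth z 0.0704
blue 565 [460.  236.2] [448 222  25  31] [0.5893 0.1103 0.058 ] depth z 0.0578
blue 532 [179.9 413.4] [164 396  34  36] [ 0.7591 -0.1473  0.058 ] depth z 0.0703
blue 123 [438.2 285.4] [408 284  58   3] [0.6335 0.0941 0.058 ] depth z 0.0705
blue 81 [518.8 284.9] [505 284  31   3] [0.6348 0.1649 0.058 ] depth z 0.0709
org 621 [164.3 258.1] [148 247  34  24] [ 0.5929 -0.1305  0.089 ] depth z 0.0877
org 237 [129.3 367. ] [121 356  20  22] [ 0.6882 -0.1718  0.089 ] depth z 0.0879
org 101 [143.1 362. ] [138 354  14  17] [ 0.6837 -0.1595  0.089 ] depth z 0.087
```

View pics/w0.png

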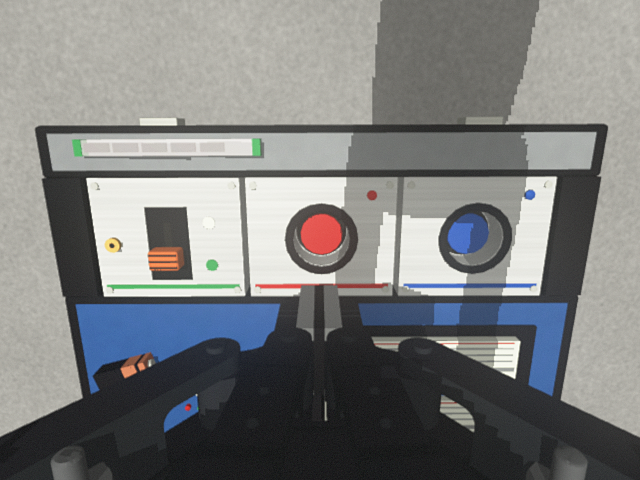

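The wrist view has the switch at (164,258), next to the green dot (RUN), the red key at (321,234) and the blue key at (465,233). Wrist and top positions agree to 2–4 mm, and the spacing is 125 mm with a trainer yaw of about -1.4°. Next I'll pull the switch to STOP, pushing from its far side.

```bash
cat >> h.py <<'E'
Y=np.deg2rad(-1.4);U=np.array([np.cos(Y),np.sin(Y),0]);M=np.array([.581,-.1335,0])
def at(mx,z): return list(M+U*mx+[0,0,z])
def st(s):
    o=sensors.get_obs();print(s,round(o["t"],2),o["eef_pos"].round(4),"mx",((o["eef_pos"]-M)@U).round(4),"F",o["force"].round(1));return o
E
python3 - <<'E'
from h import *
ctrl.move_to(at(.039,.14),[180,0,178.6])
ctrl.pause(.2);st("above")
print(ctrl.line_to(at(.039,.080),.06,stop_force=5));ctrl.pause(.2);st("down")
print(ctrl.line_to(at(.010,.080),.02,stop_force=6));st("push");ctrl.pause(.2);st("push+")
p,d=eyes.read_camera("side");q=p[170:350,260:440];cv2.imwrite("pics/s1.png",cv2.resize(q,None,fx=3,fy=3,interpolation=cv2.INTER_CUBIC)[:,:,::-1])
E
```

```text
above 4.72 [ 0.621  -0.1333  0.1422] mx 0.04 F [ 0.3 -0.1 -0. ]
False
down 6.08 [ 0.6203 -0.1346  0.0806] mx 0.0393 F [-0.8  0.2 -0.1]
True
push 7.24 [ 0.5948 -0.1339  0.0801] mx 0.0138 F [2.1 0.  1.6]
push+ 7.44 [ 0.5948 -0.1339  0.0798] mx 0.0138 F [3.7 0.1 2.2]
```

View pics/s1.png

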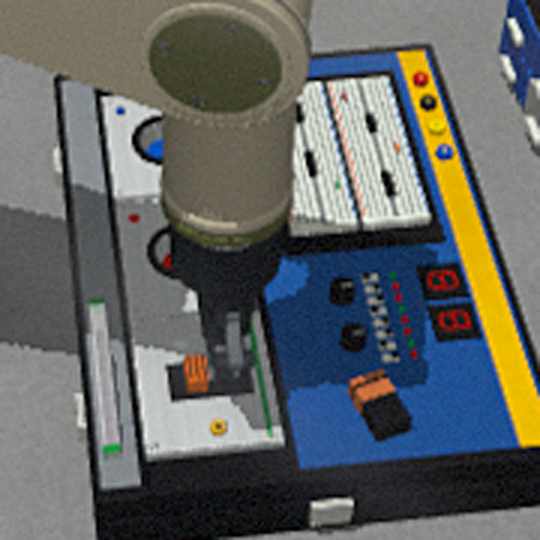

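The side crop shows the knob at (196,373), at the robot-side end of its slot, with the fingertip just behind it. I'll lift off and measure from the same wrist pose as before.

```bash
cat >> h.py <<'E'
def look(tag):
    ctrl.move_to([.564,-.01,.25],[180,0,178.6]);ctrl.pause(.3)
    o=st(tag);p,d=eyes.read_camera("wrist");cv2.imwrite(f"pics/{tag}.png",p[:,:,::-1]);C=cam("wrist",o)
    for n,c,z,b in(("org",ORG,.089,(90,180,240,290)),("red",RED,.058,(280,180,370,280))):
        for a,uv,bb in blobs(p,*c,b,60)[0][:2]:
            print(n,a,uv,bb,ray(C,uv,z).round(4),"rows",ray(C,(uv[0],bb[1]),z)[0].round(4),ray(C,(uv[0],bb[1]+bb[3]),z)[0].round(4))
E
python3 - <<'E'
from h import *
ctrl.line_to(at(.021,.081),.06);ctrl.line_to(at(.021,.14),.1)
look("w1")
E
```

```text
w1 9.53 [ 0.5637 -0.0109  0.2485] mx -0.0203 F [ 0.7  0.4 -0.5]
org 603 [162.7 236.3] [146 225  35  24] [ 0.574  -0.1302  0.089 ] rows 0.5652 0.5841
red 1271 [322.5 235. ] [302 215  41  40] [ 0.5842 -0.0077  0.058 ] rows 0.567 0.6018
```

View pics/w1.png

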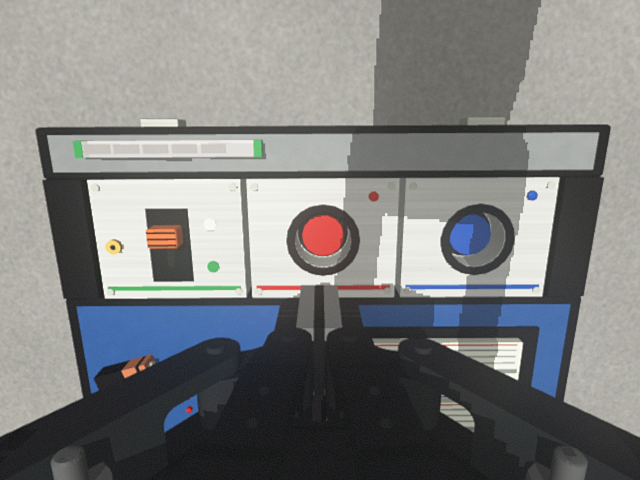

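The knob moved 18.9 mm and now sits at module x of about -7 mm, level with the white dot, so it is at STOP. Next comes the red key.

```bash
python3 - <<'E'
from h import *
x,y=.584,-.0087
ctrl.move_to([x,y,.11],[180,0,178.6]);ctrl.pause(.3);st("above")
hit=ctrl.line_to([x,y,.063],.04,stop_force=4);st("in well")
if hit: print("HIT early"); raise SystemExit
ctrl.pause(.2);st("settled")
z=.0495
print(ctrl.line_to([x,y,z],.01,stop_force=9));o=st("pressed")
ctrl.pause(.2);o=st("p+")
for i in range(6):
    if o["force"][2]>6 and o["eef_pos"][2]<.0535: break
    ctrl.line_to(list(o["eef_pos"]-[0,0,.001]),.01);o=st("creep")
t0=o["t"]
for i in range(6): ctrl.pause(.5);o=st("hold")
E
```

```text
above 10.51 [ 0.5853 -0.0089  0.1122] mx 0.0013 F [ 0.1  0.1 -0.6]
in well 11.83 [ 0.5843 -0.0087  0.0634] mx 0.0002 F [-0.9 -0.3  0.2]
settled 12.03 [ 0.5842 -0.0087  0.0633] mx 0.0001 F [ 0.2  0.7 -0.2]
True
pressed 13.07 [ 0.584  -0.0087  0.0521] mx -0.0 F [-0.8 -0.4  4.3]
p+ 13.28 [ 0.584  -0.0087  0.0521] mx -0.0 F [-1.6  0.1  5.5]
creep 13.53 [ 0.5841 -0.0087  0.052 ] mx 0.0 F [-5.4  0.9 10.8]
hold 14.03 [ 0.5841 -0.0087  0.052 ] mx 0.0 F [-6.1 -0.2 10.7]
hold 14.53 [ 0.5841 -0.0087  0.052 ] mx 0.0 F [-6.5  0.2 10.8]
hold 15.03 [ 0.5841 -0.0087  0.052 ] mx 0.0 F [-5.4  0.1 11.8]
hold 15.53 [ 0.5841 -0.0087  0.052 ] mx 0.0 F [-5.9  0.2 11.4]
hold 16.02 [ 0.5841 -0.0087  0.052 ] mx 0.0 F [-5.9  1.  10.8]
hold 16.52 [ 0.5841 -0.0087  0.052 ] mx 0.0 F [-5.5  0.2 10.5]
```

The key was held fully down (tip at z 52.0 mm, about 11 N) for more than 3 s. Next I release it and push the switch to RUN.

```bash
python3 - <<'E'
from h import *
x,y=.584,-.0087
ctrl.line_to([x,y,.066],.03);ctrl.line_to([x,y,.13],.1);st("up")
ctrl.move_to(at(-.032,.14),[180,0,178.6]);ctrl.pause(.2);st("above")
print(ctrl.line_to(at(-.032,.080),.06,stop_force=5));ctrl.pause(.2);st("down")
print(ctrl.line_to(at(-.001,.080),.02,stop_force=6));st("push");ctrl.pause(.2);st("push+")
ctrl.line_to(at(-.015,.081),.06);ctrl.line_to(at(-.015,.14),.1)
look("w2")
E
```

```text
up 17.97 [ 0.5836 -0.0087  0.1294] mx -0.0004 F [ 0.9 -1.1 -0.2]
above 18.75 [ 0.549  -0.1317  0.1395] mx -0.032 F [-0.2 -0.5 -0.3]
False
down 20.1 [ 0.5493 -0.1328  0.0805] mx -0.0317 F [-0.3 -0.3 -0.3]
True
push 21.38 [ 0.5766 -0.1332  0.0793] mx -0.0044 F [ 0.4 -0.3 -0.9]
push+ 21.58 [ 0.576  -0.133   0.0787] mx -0.005 F [ 0.2  0.1 -0.1]
w2 23.64 [ 0.5635 -0.011   0.2485] mx -0.0205 F [ 0.3 -1.  -0.1]
org 616 [165.6 260.8] [149 250  35  24] [ 0.5935 -0.1305  0.089 ] rows 0.5848 0.6044
red 1273 [322.5 235.2] [302 216  41  40] [ 0.5842 -0.0078  0.058 ] rows 0.5676 0.6025
```

View pics/w2.png

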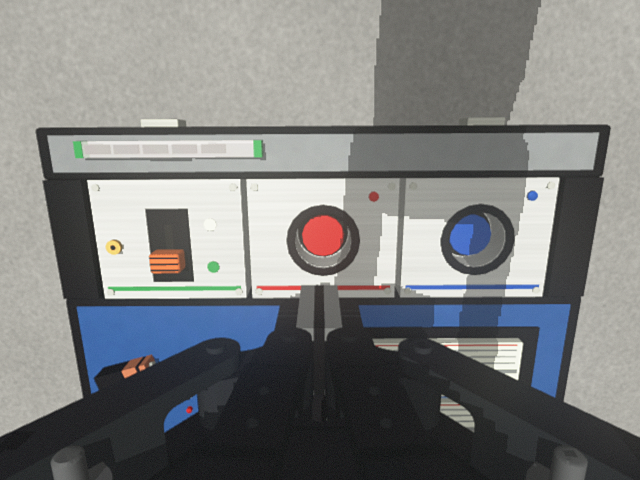

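The knob is back by the green dot at (166,261), 19.5 mm from STOP and slightly past where it started. The red key looks the same as before the press, so it is up. The tube and battery have not moved, and the arm is clear.

```bash
python3 - <<'E'
from h import *
st("end");ctrl.job_done()
E
```

```text
end 23.69 [ 0.5636 -0.0108  0.2489] mx -0.0204 F [ 0.1  0.  -0.4]
the job is handed in; nothing more can be done
```

The counter-clear sequence is done in the order asked and handed in at 23.7 s of the 54 s allowed. All contact was made with the shut fingertips.

- **Switch to STOP:** The push stopped on about 6 N of contact force. The wrist camera showed the knob had moved 18.9 mm, to about module x -7 mm (nominal -6 mm), so it was within 3 mm of the end.
- **Reset key:** It was pressed until the fingertip was at z = 52.0 mm, which is the full 6 mm down, and held there for just over 3 s at about 11 N. A sideways load of about 6 N showed on the tool during the hold. Afterwards the key looked the same in the wrist picture as before the press, so I take it to be up.
- **Switch to RUN:** The knob moved 19.5 mm away from STOP and ended at the green dot, slightly past where it began.
- **Surroundings:** The blue key was never approached. The tube and battery look unmoved in the last wrist picture. I did not look again at the items on the table, but the arm only passed above them. It finished clear, with the tip 0.25 m above the table and about 0 N on the tool.

**Disagreement:** The top and wrist cameras differed by 2–4 mm on the switch and key positions. I aimed between them for the key and took the switch line from the key and the known module spacing; both were within the clearances.

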